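Unclip the cheese tote and lay its lid on the mould rack

TASK

Open the blue cheese tote: flip both of its red sprung clips outward off the lid, then lift the white lid off by its handle. Set the lid down gently, handle up, lying flat inside the rim of the dark steel mould rack, lengthways along it. Leave the two small check weights to the left of the tote where they stand.

Things in the scene. Friction and masses are not known exactly. Their poses are not given: they have to be found in the camera images.
- tote: Blue plastic storage tote with two pieces of cheese inside, standing firm on the table: it does not move. Walls 120 mm (its x) by 170 mm (its y), rim 85 mm above the table. Origin: centre of the underside, on the table; z up. One red clip is hinged on each short wall, at +y and -y.
- clip_left (a joint): Angle of the red clip at the tote's +y end, rad. 0 = closed, its wire bar over the lid's edge; grows as it swings outward and down to the stop at 2.3. Hinge along the tote's x, 100 mm from the tote's centre in y, 62 mm above the table. Over-centre spring: below 0.55 it snaps shut, beyond 0.55 it snaps fully open and stays. About 2 N outward at the tab moves it. Off means more than 1.5.
- clip_right (a joint): The same for the mirror-image clip at the tote's -y end; also grows as it swings outward and down.
- clip_left_tab (a point): Centre of the +y clip's red finger tab, 53 mm from its hinge. Closed, it stands upright with the tote's axes: 48 mm in x, 7 mm thick in y, from 98 to 132 mm above the table. Its wire bar lies 10 mm over the lid's edge, 16 mm inward of the tab, top 100 mm above the table (104 mm as it swings). Over the lid, 51 mm are free between bar and handle end.
- clip_right_tab (a point): Centre of the -y clip's red finger tab, the same in mirror image.
- lid_handle (a point): Centre of the grey bar handle of the loose white lid: bar 60 mm along the lid's y, 13 mm thick in x, 14 mm high, on two posts, its centre 28 mm above the lid's top face and 42 mm above its underside. On the tote the lid's top is 93 mm and the bar's centre 121 mm above the table. Axes: the lid's, z up; at the start those of the tote.
- rack: Loose dark slatted steel mould rack, 216 mm (x) by 340 mm (y, its long way), 1.1 kg. Origin: centre of the underside, on the table; z up. Flat slatted bed 14 mm above the table; rim 42 mm high, inner space 192 by 332 mm. With the lid lying on the bed the handle's centre is 56 mm above the table.
- weight_big: Bystander: loose chromed check weight, 30 mm across, 36 mm high, left of the tote. Origin: centre of the underside.
- weight_small: Bystander: loose chromed check weight, 24 mm across, 30 mm high, left of the tote. Origin: centre of the underside.
- lid: The loose white lid, 0.18 to 0.35 kg. Plate 132 mm (x) by 184 mm (y) by 8 mm; a locating lip of 106 by 156 mm stands 6 mm below it and sits inside the tote with 3 mm play. Origin: centre of the plate's underside, 36 mm below the handle's centre; z up.

How it is judged:
By the outcome, as a careful person would: the job done as asked, in the order asked, and still so for the second after the job is handed in, with the robot touching nothing.
It also fails if it takes over 58 s, if anything falls off the work surface, if the arm or the gripper's body presses on something with over 40 N, if the wrist force passes 120 N, or if a joint passes its speed limit or range.

ROBOT

A 6-joint arm with a two-finger parallel gripper is mounted at the origin on the work surface; the furniture and walls round the work are solid. World frame = base frame: x ahead of the robot, y to its left, z up, the work surface at z = 0. Lengths are in mm, angles in degrees, forces in N, time in s.
With the tool pointing down it reaches from about 300 to 775 mm from the base axis. Payload 14.6 kg.
Tool frame: the origin (TCP) lies midway between the tips of the shut fingers; the grasp point (between the pads) lies 19 mm behind it (tcp_to_grasp is the distance from the TCP to the grasp point, in mm); z points along the fingers, y is the direction in which the jaws open and shut (so a half turn about z gives the same grasp; the last joint's range is limited). The gripper opens to 94 mm and grips with 3 to 60 N. Pads are 16 mm wide; open, the fingers measure 119 mm over their backs; the gripper's body (75 mm by 177 mm) begins 78 mm behind the grasp point.
Start: joints at [-67.873, 17.183, 87.147, -0, 75.671, -3.816], TCP at [240.609, -494.567, 205.446] pointing down, gripper open.
Joint ranges: [-173.82, 173.82], [-45.26, 126.66], [13.44, 144.39], [-59.66, 239.66], [0, 175.72], [-146.38, 146.38]. Speed limits (degrees/s): [127.2, 127.2, 147.25, 180, 180, 180].

INTERFACE

Orientations are given as a 3x3 rotation matrix whose columns are the frame's x, y, z axes.
In Python, from rig import observe, capture, finish_job, tcp_to_grasp gives the robot as it stands.
- The arm moves only by the shell command python3 -m handwheel 'ROWS' [FORCE]. ROWS is JSON, a list of rows, each an object with "dp": the shift along the world's x, y, z in m, a list of three; "twist": the turn about the world's z in degrees; "gripper": the opening, from 0 (shut) to 1 (fully open). A call has 1 to 8 rows; each row is the pose to reach, as a shift and turn from the pose commanded when the call began; what a row does not reach only later rows make up. A row lasts 1/8 s, in which the tool goes at most 62.5 mm and 10.7 degrees, less where a joint would pass 70% of its speed; a pose out of reach is approached as far as the arm can. A call with a gripper value outside its range is refused whole. The fingers move at their own pace and stop on an object; FORCE is the grip in N (left out, the last holds). Time passes only in rows, so rows that repeat a pose let the fingers close. It gives the time, the measured TCP pose, the force and the opening at its end, in the units of the state.
- observe(): the state, without advancing time (a new reading comes with each control period).
- capture(name): name is "scene" or "top"; returns a dict with "pixels" (400x640x3 uint8, red, green, blue), "camera_matrix" (3x3 intrinsics, pixels), "k1" (the pictures are not rectified: a ray, as slopes to the right and down, at radius r is drawn at 1 + k1 r^2 times it, then the intrinsics apply), "rvec" (rotation vector, rad) and "tvec" (3), from world to camera coordinates, as OpenCV has them. Camera axes: x right, y down, z forward; pixel columns grow to the right and rows downward; lengths in mm; the calibration is good to about 2 mm. A picture is of the moment at which its call begins. There is no depth.
- finish_job(): hands the job in, once; it reports no verdict.
The state is a dict: "time_s": time; "q": joint angles; "qd": joint speeds; "tau": joint torques, N m; "tool_pos": TCP position; "tool_rot": TCP orientation; "force": force on the tool from outside, world axes, zero at the start; "torque": the same for the moment, N m; "grip_width": finger opening in mm.
Only numpy, scipy, OpenCV 4.12 (cv2) and the standard library are available. Lean on these libraries where they do the work, as an engineer would, in place of code of your own. Each camera call takes 0.05 s, during which the arm holds its last target.

## Working session

There is one attempt and no reset: what is moved stays moved. The work goes in short steps, Python scripts to look and compute and a shell command to move; the robot and the scene stay as the last step left them, time stands still between calls to the robot, and variables do not carry over. Pictures are saved under pics/ and viewed, and the job is handed in when it is done.

```bash
ls; mkdir -p pics
cat > h.py <<'E'
import numpy as np, cv2
from rig import observe, capture
def save(n,name):
    c=capture(n); cv2.imwrite(f'pics/{name}.png',c['pixels'][:,:,::-1]); np.save(f'pics/{name}.npy',c,allow_pickle=True); return c
def load(name): return np.load(f'pics/{name}.npy',allow_pickle=True).item()
def ray(c,u,v):
    k=c['camera_matrix']; k1=c['k1']
    p=cv2.undistortPoints(np.array([[[u,v]]],float),np.array(k,float),np.array([k1,0,0,0.]))[0,0]
    R=cv2.Rodrigues(np.array(c['rvec'],float))[0]; t=np.array(c['tvec'],float).ravel()
    return -R.T@t, R.T@np.array([p[0],p[1],1])
def onz(c,u,v,z):
    o,d=ray(c,u,v); return o+d*(z-o[2])/d[2]
def proj(c,P):
    return cv2.projectPoints(np.array(P,float).reshape(-1,3),np.array(c['rvec'],float),np.array(c['tvec'],float),np.array(c['camera_matrix'],float),np.array([c['k1'],0,0,0.]))[0][:,0]
E
python3 - <<'E'
from h import *
for n in('scene','top'):
    c=save(n,n+'0'); print(n,c['k1'],ray(c,320,200)[0])
s=observe(); print({k:np.round(v,2).tolist() for k,v in s.items()})
E
```

```text
pics
scene -0.012749614508697247 [ 57.08076505 659.66381912 758.25326182]
top -0.10011080173771102 [ 334.75009645   26.96766985 1498.73068191]
{'time_s': 0.1, 'q': [-67.87, 17.21, 87.18, 0.0, 75.67, -3.81], 'qd': [-0.06, -0.09, -0.18, -0.02, 0.04, 0.11], 'tau': [0.0, -53.26, -35.33, 0.07, 0.02, -0.0], 'tool_pos': [240.52, -494.36, 204.94], 'tool_rot': [[0.9, 0.44, -0.0], [0.44, -0.9, 0.0], [0.0, -0.0, -1.0]], 'force': [-0.75, -0.15, -0.18], 'torque': [-0.0, -0.0, 0.02], 'grip_width': 93.71}
```

View pics/scene0.png

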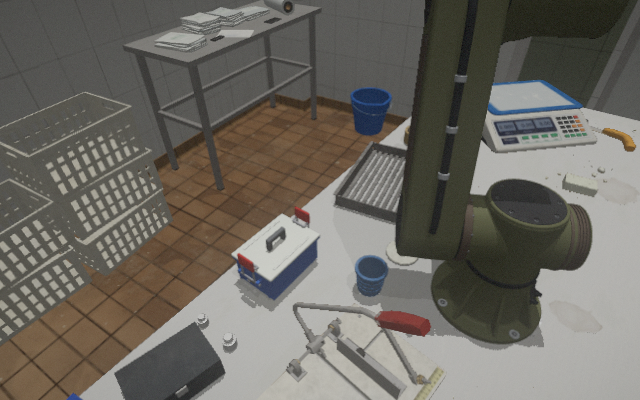

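View pics/top0.png

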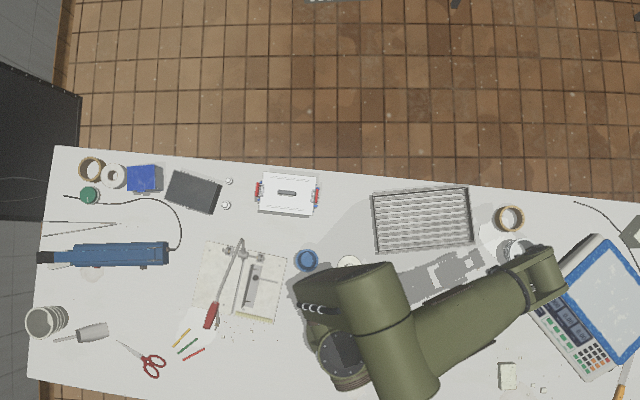

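The scene view shows the tote at about (278,255), with red tabs at (302,215) and (247,262). The top view shows the tote at (287,193), with tabs at about (259,191) and (317,193). The rack is around (422,220) and the weights are at (228,181) and (226,205).

Run:
```python
from h import *
t=load('top0'); s=load('scene0')
def crop(c,x0,y0,x1,y1,f,n):
    cv2.imwrite(f'pics/{n}.png',cv2.resize(c['pixels'][y0:y1,x0:x1,::-1],None,fx=f,fy=f,interpolation=cv2.INTER_CUBIC))
crop(t,215,155,335,235,6.5,'t_tote'); crop(s,220,195,340,305,5.4,'s_tote'); crop(t,355,175,485,265,6,'t_rack')
def red(c,x0,y0,x1,y1):
    h=cv2.cvtColor(c['pixels'],cv2.COLOR_RGB2HSV); m=((h[...,0]<8)|(h[...,0]>172))&(h[...,1]>130)&(h[...,2]>70)
    k=np.zeros_like(m);k[y0:y1,x0:x1]=m[y0:y1,x0:x1]
    n,l,st,ce=cv2.connectedComponentsWithStats(k.astype('uint8'))
    return [(ce[i].round(1),st[i]) for i in range(1,n) if st[i][4]>4]
for c,b in((t,(240,160,335,230)),(s,(220,195,330,310))):
    for ce,st in red(c,*b): print(ce,st,onz(c,*ce,115).round(1))
for u,v in [(228,181),(226,205)]: print('w',onz(t,u,v,30).round(1))
```

```text
[257.3 184.6] [257 183   2   5   7] [501.6 281.5 115. ]
[256.2 191.6] [256 189   2   7   9] [478.1 284.8 115. ]
[316.1 195.4] [315 189   3  13  20] [465.3  84.4 115. ]
[300.6 212.1] [295 206  14  13  75] [474.4  76.6 115. ]
[243.9 260.1] [238 254  14  13  85] [495.4 278.6 115. ]
w [525. 403.  30.]
w [439.1 408.1  30. ]
```

View pics/t_tote.png

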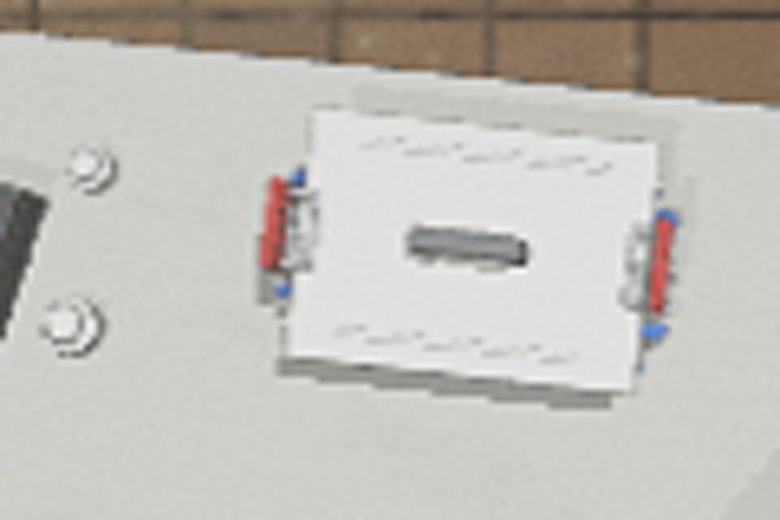

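View pics/s_tote.png

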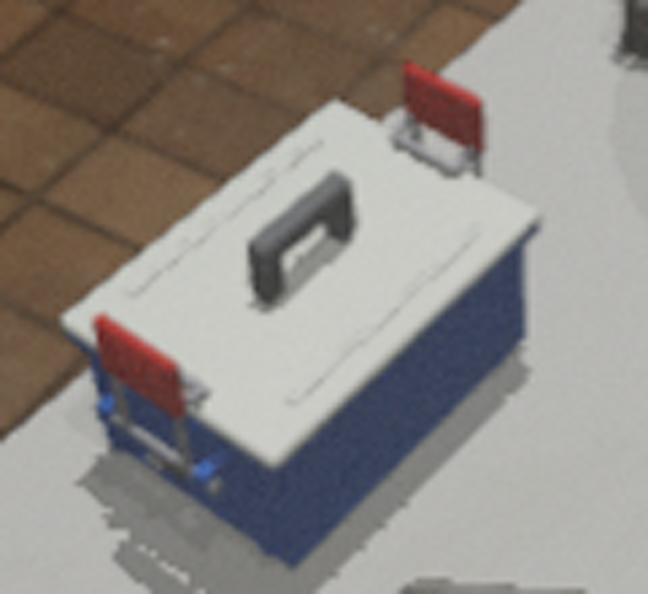

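View pics/t_rack.png

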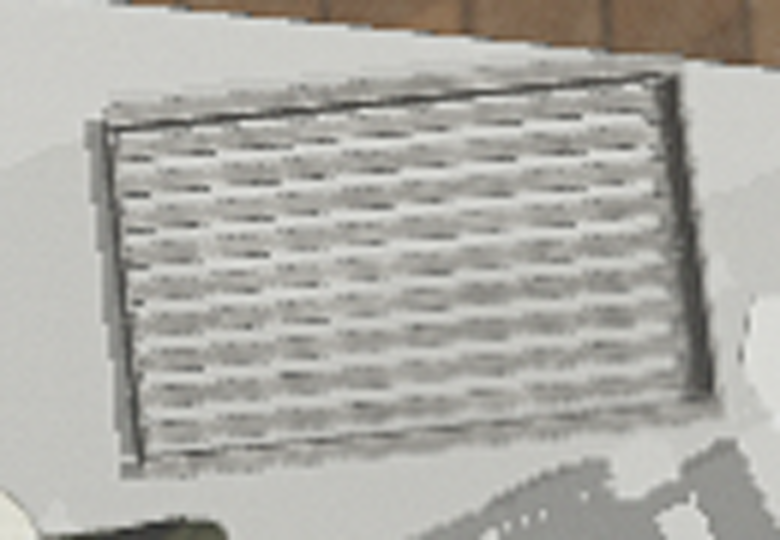

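Run:
```python
from h import *
t=load('top0'); s=load('scene0')
T=lambda x,y,z:onz(t,x/6.5+215-.5+.5/6.5,y/6.5+155-.5+.5/6.5,z)
S=lambda x,y,z:onz(s,x/5.4+220-.5+.5/5.4,y/5.4+195-.5+.5/5.4,z)
Rk=lambda x,y,z:onz(t,x/6+355-.5,y/6+175-.5,z)
def show(n,L):
    L=np.array(L);print(n);print(L.round(1).tolist());print('len',[round(float(np.linalg.norm(L[i]-L[i-1])),1) for i in range(len(L))],'cen',L.mean(0).round(1))
    for i in range(len(L)):
        d=L[i]-L[i-1]; print(round(float(np.degrees(np.arctan2(d[1],d[0]))),1),end=' ')
    print()
show('lidT',[T(313,110,93),T(657,143,93),T(633,392,93),T(280,357,93)])
show('lidS',[S(335,100,93),S(540,217,93),S(272,465,93),S(62,320,93)])
show('handleT',[T(407,238,128),T(527,253,128)])
show('handS',[S(260,240,128),S(340,180,128)])
show('tabLS',[S(97,318,132),S(183,372,132)])
show('tabRS',[S(405,65,132),S(483,105,132)])
show('tabLT',[T(277,178,132),T(264,270,132)])
show('tabRT',[T(668,215,132),T(656,310,132)])
show('rackT42',[Rk(104,103,42),Rk(676,62,42),Rk(716,405,42),Rk(140,473,42)])
show('w',[T(92,168,30),T(70,322,36)])
```

```text
lidT
[[549.2, 267.7, 93.0], [531.4, 87.1, 93.0], [401.6, 99.0, 93.0], [419.5, 282.9, 93.0]]
len [130.6, 181.5, 130.3, 184.8] cen [475.4 184.1  93. ]
-6.7 -95.6 174.8 84.5 
lidS
[[530.2, 86.0, 93.0], [400.8, 103.2, 93.0], [421.5, 281.9, 93.0], [549.5, 266.4, 93.0]]
len [181.4, 130.5, 179.9, 128.9] cen [475.5 184.4  93. ]
-96.1 172.4 83.4 -6.9 
handleT
[[478.0, 212.5, 128.0], [470.4, 151.3, 128.0]]
len [61.7, 61.7] cen [474.2 181.9 128. ]
82.9 -97.1 
handS
[[480.3, 207.1, 128.0], [472.0, 158.8, 128.0]]
len [49.1, 49.1] cen [476.1 182.9 128. ]
80.3 -99.7 
tabLS
[[508.8, 281.1, 132.0], [459.4, 285.3, 132.0]]
len [49.5, 49.5] cen [484.1 283.2 132. ]
-4.9 175.1 
tabRS
[[488.3, 82.3, 132.0], [441.1, 87.2, 132.0]]
len [47.4, 47.4] cen [464.7  84.8 132. ]
-5.9 174.1 
tabLT
[[508.3, 278.8, 132.0], [461.3, 284.7, 132.0]]
len [47.4, 47.4] cen [484.8 281.8 132. ]
-7.1 172.9 
tabRT
[[489.3, 79.7, 132.0], [441.1, 85.6, 132.0]]
len [48.5, 48.5] cen [465.2  82.6 132. ]
-7.0 173.0 
rackT42
[[485.3, -107.2, 42.0], [509.6, -443.9, 42.0], [309.4, -462.3, 42.0], [271.4, -126.5, 42.0]]
len [214.8, 337.5, 201.1, 337.9] cen [ 393.9 -285.    42. ]
5.1 -85.9 -174.8 96.5 
w
[[527.0, 400.4, 30.0], [441.8, 409.0, 36.0]]
len [85.9, 85.9] cen [484.4 404.7  33. ]
-5.8 174.2
```

The two views agree:

| Item | Value |
|---|---|
| Tote centre | about (475, 184) |
| Tote yaw | about -6° |
| Tab spacing | 199.8 mm (expected 200) |
| Left tab | about (485, 283) |
| Right tab | about (465, 84) |
| Rack centre | about (392, -285), to be refined |
| Rack yaw | about +5° |

I'll close the gripper and move to above the lid, inside the left tab.

```bash
python3 -m handwheel '[{"dp":[0.01,0.03,0.0],"twist":3,"gripper":0},{"dp":[0.025,0.08,0.0],"twist":8,"gripper":0},{"dp":[0.042,0.13,0.0],"twist":13,"gripper":0},{"dp":[0.06,0.18,0.0],"twist":18,"gripper":0},{"dp":[0.075,0.23,0.0],"twist":23,"gripper":0},{"dp":[0.09,0.28,0.0],"twist":27,"gripper":0},{"dp":[0.107,0.33,0.0],"twist":31,"gripper":0},{"dp":[0.122,0.38,0.0],"twist":35,"gripper":0}]' 20
python3 -m handwheel '[{"dp":[0.015,0.05,0.0],"twist":4,"gripper":0},{"dp":[0.03,0.1,0.0],"twist":8,"gripper":0},{"dp":[0.047,0.15,0.0],"twist":12,"gripper":0},{"dp":[0.065,0.2,0.0],"twist":15,"gripper":0},{"dp":[0.08,0.25,0.0],"twist":18,"gripper":0},{"dp":[0.097,0.3,0.0],"twist":21,"gripper":0},{"dp":[0.112,0.345,0.0],"twist":22.5,"gripper":0},{"dp":[0.1205,0.3725,0.0],"twist":22.9,"gripper":0}]'
python3 -m handwheel '[{"dp":[0,0,0],"twist":0,"gripper":0},{"dp":[0,0,0],"twist":0,"gripper":0}]'
python3 - <<'E'
from h import *
print(observe()['tool_rot'].round(3) if hasattr(observe()['tool_rot'],'round') else observe()['tool_rot'])
save('top','top1'); save('scene','scene1')
E
```

```text
time_s: 1.1
tool_pos: [362.7, -112.9, 205.4]
tool_rot: [[0.484, 0.875, 0.0], [0.875, -0.484, -0.0], [0.0, 0.0, -1.0]]
force: [0.6, -0.5, -0.1]
grip_width: 17.4
time_s: 2.1
tool_pos: [483.2, 259.9, 204.8]
tool_rot: [[0.105, 0.994, -0.001], [0.994, -0.105, -0.0], [-0.0, -0.001, -1.0]]
force: [0.8, -0.1, -0.2]
grip_width: 0.6
time_s: 2.35
tool_pos: [482.9, 257.3, 205.2]
tool_rot: [[0.108, 0.994, -0.001], [0.994, -0.108, -0.0], [-0.0, -0.001, -1.0]]
force: [-0.6, 1.0, 0.2]
grip_width: 0.3
[[ 0.108  0.994 -0.001]
 [ 0.994 -0.108 -0.   ]
 [-0.    -0.001 -1.   ]]
```

Run:
```python
from h import *
t=load('top1')
cv2.imwrite('pics/r1.png',cv2.resize(t['pixels'][175:265,355:485,::-1],None,fx=6,fy=6,interpolation=cv2.INTER_CUBIC))
```

```text
(no output)
```

View pics/scene1.png

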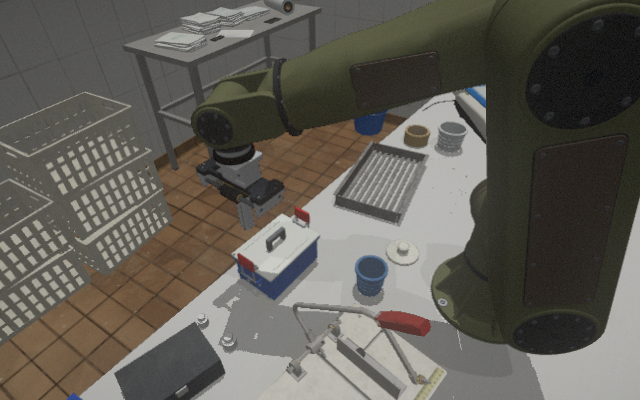

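View pics/r1.png

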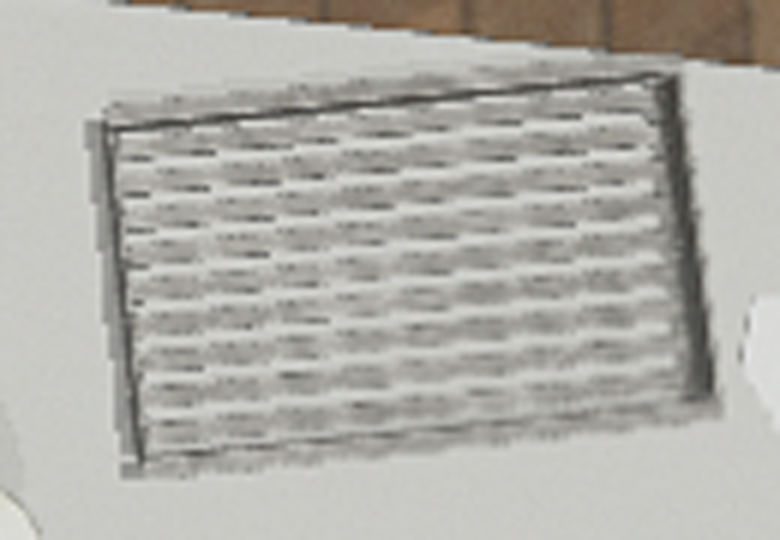

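The scene view shows the fingers at (250,215), above the lid and just inside the left tab at (247,262). The rack at (382,182) is unobstructed. Next I lower the tool and push the left clip outward.

```bash
python3 -m handwheel '[{"dp":[0,0,-0.03],"twist":0,"gripper":0},{"dp":[0,0,-0.06],"twist":0,"gripper":0},{"dp":[0,0,-0.085],"twist":0,"gripper":0},{"dp":[0,0,-0.094],"twist":0,"gripper":0},{"dp":[0,0,-0.094],"twist":0,"gripper":0}]'
python3 -m handwheel '[{"dp":[0.001,0.007,0],"twist":0,"gripper":0},{"dp":[0.0015,0.015,0],"twist":0,"gripper":0},{"dp":[0.0025,0.024,0],"twist":0,"gripper":0},{"dp":[0.0035,0.033,0],"twist":0,"gripper":0},{"dp":[0.0045,0.042,0],"twist":0,"gripper":0},{"dp":[0.005,0.05,0],"twist":0,"gripper":0},{"dp":[0.006,0.057,0],"twist":0,"gripper":0},{"dp":[0.006,0.06,0],"twist":0,"gripper":0}]'
python3 -c "
from h import *
save('scene','scene2')"
```

```text
time_s: 3.08
tool_pos: [483.2, 257.6, 111.7]
tool_rot: [[0.108, 0.994, -0.0], [0.994, -0.108, -0.0], [-0.0, -0.0, -1.0]]
force: [-0.1, -0.3, 0.1]
grip_width: 0.8
time_s: 4.08
tool_pos: [489.1, 318.4, 111.4]
tool_rot: [[0.107, 0.994, -0.0], [0.994, -0.107, 0.0], [0.0, -0.0, -1.0]]
force: [0.3, -1.0, -0.0]
grip_width: 0.3
```

View pics/scene2.png

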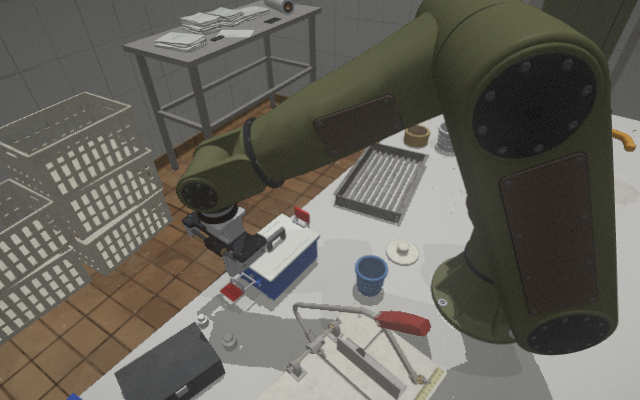

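The left clip is open: its tab now hangs low and outward at (232,291). Now the right clip, passing over the lid.

```bash
python3 -m handwheel '[{"dp":[0,0,0.03],"twist":0,"gripper":0},{"dp":[0,-0.01,0.055],"twist":0,"gripper":0},{"dp":[-0.005,-0.05,0.065],"twist":0,"gripper":0},{"dp":[-0.01,-0.1,0.065],"twist":0,"gripper":0},{"dp":[-0.015,-0.15,0.065],"twist":0,"gripper":0},{"dp":[-0.02,-0.195,0.065],"twist":0,"gripper":0},{"dp":[-0.0215,-0.208,0.06],"twist":0,"gripper":0},{"dp":[-0.0215,-0.208,0.06],"twist":0,"gripper":0}]'
python3 -m handwheel '[{"dp":[0,0,-0.03],"twist":0,"gripper":0},{"dp":[0,0,-0.055],"twist":0,"gripper":0},{"dp":[0,0,-0.06],"twist":0,"gripper":0},{"dp":[0,0,-0.06],"twist":0,"gripper":0}]'
python3 -m handwheel '[{"dp":[-0.001,-0.007,0],"twist":0,"gripper":0},{"dp":[-0.0015,-0.015,0],"twist":0,"gripper":0},{"dp":[-0.0025,-0.024,0],"twist":0,"gripper":0},{"dp":[-0.0035,-0.033,0],"twist":0,"gripper":0},{"dp":[-0.0045,-0.042,0],"twist":0,"gripper":0},{"dp":[-0.005,-0.05,0],"twist":0,"gripper":0},{"dp":[-0.006,-0.057,0],"twist":0,"gripper":0},{"dp":[-0.006,-0.06,0],"twist":0,"gripper":0}]'
python3 -c "
from h import *
save('scene','scene3')"
```

```text
time_s: 5.12
tool_pos: [467.6, 109.7, 171.2]
tool_rot: [[0.109, 0.994, -0.0], [0.994, -0.109, 0.0], [0.0, -0.0, -1.0]]
force: [-0.6, 0.2, 0.7]
grip_width: 0.4
time_s: 5.62
tool_pos: [467.9, 110.6, 111.8]
tool_rot: [[0.106, 0.994, 0.0], [0.994, -0.106, 0.0], [0.0, 0.0, -1.0]]
force: [-0.6, -0.4, 1.0]
grip_width: 0.5
time_s: 6.62
tool_pos: [461.6, 49.4, 111.4]
tool_rot: [[0.108, 0.994, -0.0], [0.994, -0.108, -0.0], [-0.0, -0.0, -1.0]]
force: [-0.2, 0.3, -0.1]
grip_width: 0.6
```

View pics/scene3.png

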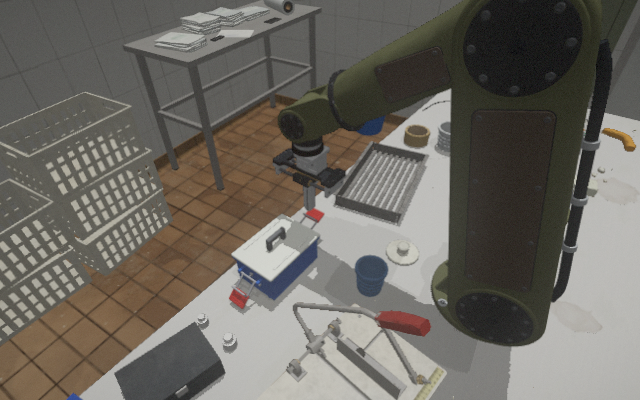

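Both clips are off: the tabs hang down at (240,297) and (315,215). The lid looks unmoved. I'll go above the handle, open the fingers and re-measure.

```bash
python3 -m handwheel '[{"dp":[0,0,0.03],"twist":0,"gripper":0},{"dp":[0,0,0.07],"twist":0,"gripper":0.3},{"dp":[0.002,0.02,0.1],"twist":0,"gripper":0.6},{"dp":[0.005,0.05,0.1],"twist":0,"gripper":0.6},{"dp":[0.01,0.1,0.1],"twist":0,"gripper":0.6},{"dp":[0.0135,0.13,0.1],"twist":0,"gripper":0.6},{"dp":[0.0137,0.134,0.1],"twist":0,"gripper":0.6},{"dp":[0.0137,0.134,0.1],"twist":0,"gripper":0.6}]'
python3 - <<'E'
from h import *
c=save('scene','scene4')
cv2.imwrite('pics/s4.png',cv2.resize(c['pixels'][160:320,200:440,::-1],None,fx=3.3,fy=3.3,interpolation=cv2.INTER_CUBIC))
E
```

```text
time_s: 7.68
tool_pos: [475.2, 183.6, 211.3]
tool_rot: [[0.107, 0.994, -0.0], [0.994, -0.107, -0.0], [-0.0, -0.0, -1.0]]
force: [0.1, 0.2, 0.1]
grip_width: 56.4
```

View pics/s4.png

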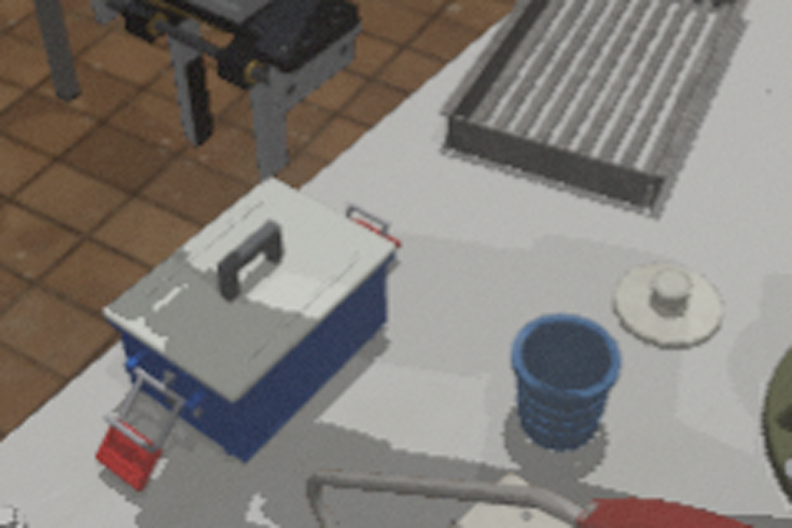

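The lid is still seated. Both wire loops are clear and hang outward at (150,420) and (375,225) in the crop, and the fingers straddle the handle. Down to grip.

```bash
python3 -m handwheel '[{"dp":[0,0,-0.04],"twist":0,"gripper":0.6},{"dp":[0,0,-0.08],"twist":0,"gripper":0.6},{"dp":[0,0,-0.1],"twist":0,"gripper":0.6},{"dp":[0,0,-0.107],"twist":0,"gripper":0.6},{"dp":[0,0,-0.107],"twist":0,"gripper":0.3},{"dp":[0,0,-0.107],"twist":0,"gripper":0},{"dp":[0,0,-0.107],"twist":0,"gripper":0},{"dp":[0,0,-0.107],"twist":0,"gripper":0}]' 30
python3 -m handwheel '[{"dp":[0,0,0],"twist":0,"gripper":0},{"dp":[0,0,0],"twist":0,"gripper":0},{"dp":[0,0,0.004],"twist":0,"gripper":0},{"dp":[0,0,0.01],"twist":0,"gripper":0},{"dp":[0,0,0.02],"twist":0,"gripper":0},{"dp":[0,0,0.04],"twist":0,"gripper":0},{"dp":[0,0,0.06],"twist":0,"gripper":0},{"dp":[0,0,0.06],"twist":0,"gripper":0}]'
python3 - <<'E'
from h import *
c=save('scene','scene5')
cv2.imwrite('pics/s5.png',cv2.resize(c['pixels'][120:320,180:460,::-1],None,fx=2.8,fy=2.8,interpolation=cv2.INTER_CUBIC))
E
```

```text
time_s: 8.72
tool_pos: [475.4, 184.0, 104.8]
tool_rot: [[0.107, 0.994, 0.001], [0.994, -0.107, 0.0], [0.0, 0.001, -1.0]]
force: [0.7, 0.9, 0.1]
grip_width: 20.0
time_s: 9.72
tool_pos: [476.0, 184.1, 166.0]
tool_rot: [[0.107, 0.994, 0.003], [0.994, -0.107, 0.001], [0.001, 0.003, -1.0]]
force: [0.3, -0.4, -2.4]
grip_width: 13.0
```

View pics/s5.png

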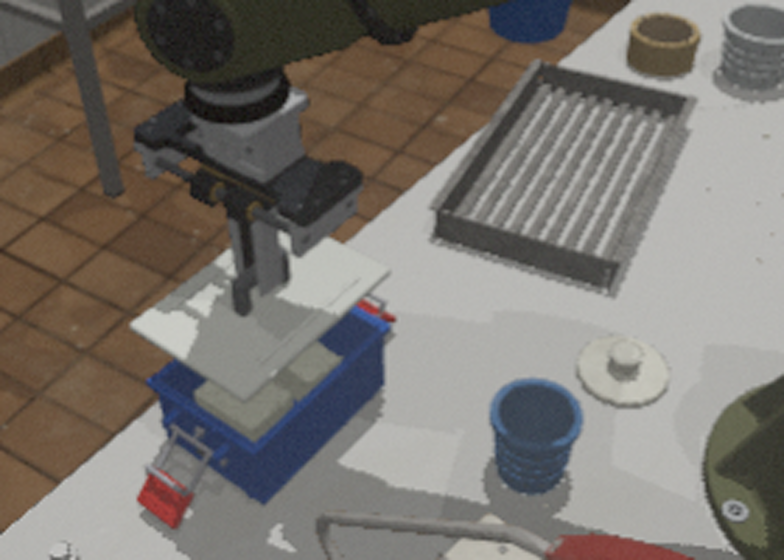

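The lid is held level, well above the tote with the cheese visible inside; grip width is 13 mm and the load about 2.4 N. Next I refine the rack pose.

Run:
```python
from h import *
c=load('scene5')
cv2.imwrite('pics/s5r.png',cv2.resize(c['pixels'][135:230,325:435,::-1],None,fx=6,fy=6,interpolation=cv2.INTER_CUBIC))
```

```text
(no output)
```

View pics/s5r.png

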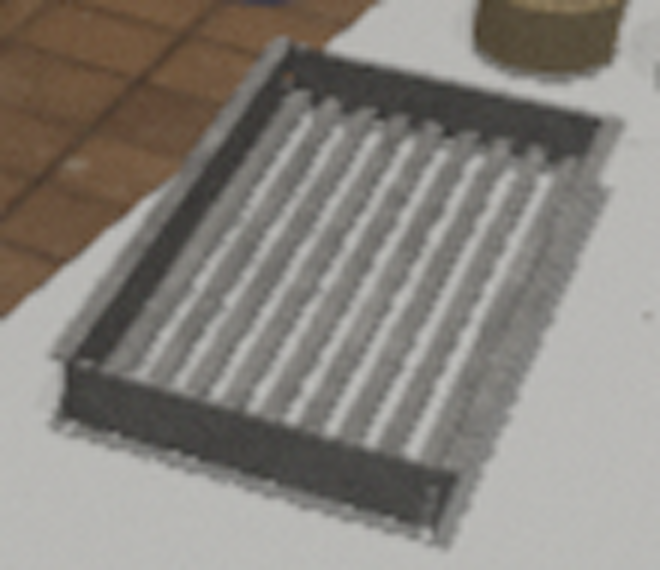

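Run:
```python
from h import *
c=load('scene5'); t=load('top1')
S=lambda x,y,z:onz(c,x/6+325-.42,y/6+135-.42,z).round(1)[:2]
Rk=lambda x,y,z:onz(t,x/6+355-.42,y/6+175-.42,z).round(1)[:2]
for n,p in dict(nl=(65,362),nr=(467,470),fl=(285,42),fr=(605,118),strL=(52,355),fr2=(622,120)).items(): print('S42',n,S(*p,42))
for n,p in dict(nl=(55,425),nr=(445,545),frs=(608,185)).items(): print('S0',n,S(*p,0))
for n,p in dict(frb=(555,160),flb=(300,92),nl=(125,378)).items(): print('S14',n,S(*p,14))
for n,p in dict(nlin=(104,128),nlout=(88,120),top=(104,103),tr=(660,74),tro=(676,62),br=(716,405),brin=(695,398),bl=(140,468),bl0=(122,475)).items(): print('T',n,Rk(*p,42),Rk(*p,0))
# project hypothesised rack
for cx,cy,a in [(391,-285,5)]:
    R=np.array([[np.cos(np.radians(a)),-np.sin(np.radians(a))],[np.sin(np.radians(a)),np.cos(np.radians(a))]])
    for (hx,hy,z) in [(108,170,42),(108,170,0),(96,166,42)]:
        P=[np.r_[R@np.array([i*hx,j*hy])+[cx,cy],z] for i,j in [(1,1),(1,-1),(-1,-1),(-1,1)]]
        print(z,((proj(c,P)-[325,135])*6).round().tolist(),((proj(t,P)-[355,175])*6).round().tolist())
```

```text
S42 nl [ 473.7 -109.1]
S42 nr [ 268.9 -135.9]
S42 fl [ 509.5 -446.4]
S42 fr [ 313.9 -463.3]
S42 strL [ 482.2 -110.6]
S42 fr2 [ 304.8 -466.2]
S0 nl [ 477.3 -106.6]
S0 nr [ 270.1 -125.9]
S0 frs [ 303.6 -460.8]
S14 frb [ 334.3 -449.1]
S14 flb [ 494.3 -441. ]
S14 nl [ 456.6 -143.6]
T nlin [ 470.4 -107.4] [ 474.3 -111.3]
T nlout [475.1 -98.1] [ 479.1 -101.7]
T top [ 485.  -107.5] [ 489.4 -111.4]
T tr [ 502.3 -434.4] [ 507.1 -447.7]
T tro [ 509.4 -444.2] [ 514.4 -457.8]
T br [ 309.1 -462.6] [ 308.3 -476.7]
T brin [ 313.2 -450.2] [ 312.6 -464. ]
T bl [ 274.  -126.8] [ 272.2 -131.2]
T bl0 [ 269.9 -116.4] [ 268.1 -120.5]
42 [[42.0, 356.0], [276.0, 39.0], [629.0, 123.0], [456.0, 481.0]] [[99.0, 103.0], [675.0, 53.0], [716.0, 421.0], [135.0, 475.0]]
0 [[41.0, 419.0], [270.0, 97.0], [616.0, 183.0], [445.0, 545.0]] [[93.0, 110.0], [653.0, 61.0], [693.0, 420.0], [127.0, 472.0]]
42 [[67.0, 358.0], [292.0, 46.0], [607.0, 121.0], [434.0, 468.0]] [[108.0, 123.0], [670.0, 73.0], [707.0, 401.0], [139.0, 453.0]]
```

The hypothesised rack outline at (391.5, -287), yaw +5°, falls within about 5 mm of the observed corners in both views. The lid has 30 mm of slack in x and 74 mm in y. Carrying it over.

```bash
python3 -m handwheel '[{"dp":[0,0,0.01],"twist":0,"gripper":0},{"dp":[0,-0.01,0.03],"twist":0,"gripper":0},{"dp":[-0.005,-0.03,0.04],"twist":0,"gripper":0},{"dp":[-0.01,-0.06,0.045],"twist":1,"gripper":0},{"dp":[-0.018,-0.1,0.045],"twist":2,"gripper":0},{"dp":[-0.025,-0.14,0.045],"twist":3,"gripper":0},{"dp":[-0.033,-0.18,0.045],"twist":4,"gripper":0},{"dp":[-0.04,-0.22,0.045],"twist":5,"gripper":0}]'
python3 -m handwheel '[{"dp":[-0.007,-0.04,0],"twist":1,"gripper":0},{"dp":[-0.014,-0.08,0],"twist":2,"gripper":0},{"dp":[-0.021,-0.12,0],"twist":3,"gripper":0},{"dp":[-0.028,-0.16,0],"twist":4,"gripper":0},{"dp":[-0.035,-0.2,0],"twist":5,"gripper":0},{"dp":[-0.041,-0.23,0],"twist":6,"gripper":0},{"dp":[-0.044,-0.247,0],"twist":6,"gripper":0},{"dp":[-0.0445,-0.251,0],"twist":6,"gripper":0}]'
python3 -m handwheel '[{"dp":[0,0,-0.03],"twist":0,"gripper":0},{"dp":[0,0,-0.07],"twist":0,"gripper":0},{"dp":[0,0,-0.1],"twist":0,"gripper":0},{"dp":[0,0,-0.115],"twist":0,"gripper":0},{"dp":[0,0,-0.115],"twist":0,"gripper":0}]'
python3 - <<'E'
from h import *
c=save('scene','scene6');t=save('top','top6')
a=cv2.resize(c['pixels'][90:250,300:460,::-1],(400,400),interpolation=cv2.INTER_CUBIC)
b=cv2.resize(t['pixels'][140:300,340:500,::-1],(400,400),interpolation=cv2.INTER_CUBIC)
cv2.imwrite('pics/s6.png',np.hstack([a,b]))
E
```

```text
time_s: 10.78
tool_pos: [434.2, -37.8, 209.3]
tool_rot: [[0.02, 1.0, -0.0], [1.0, -0.02, -0.0], [-0.0, -0.0, -1.0]]
force: [0.2, 0.5, -2.6]
grip_width: 12.5
time_s: 11.78
tool_pos: [390.3, -287.5, 209.2]
tool_rot: [[-0.083, 0.997, -0.0], [0.997, 0.083, 0.0], [0.0, -0.0, -1.0]]
force: [-0.8, 1.2, -1.2]
grip_width: 12.6
time_s: 12.4
tool_pos: [390.9, -286.5, 94.3]
tool_rot: [[-0.085, 0.996, -0.001], [0.996, 0.085, 0.001], [0.001, -0.001, -1.0]]
force: [0.2, -0.7, -2.2]
grip_width: 12.8
```

View pics/s6.png

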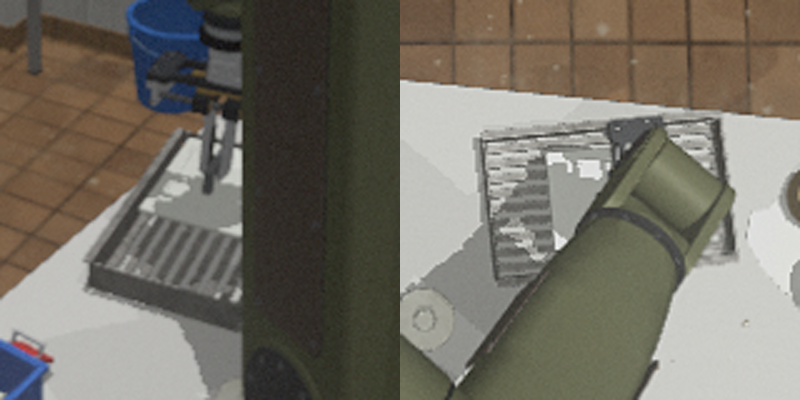

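Both views show the lid hovering inside the rim, parallel to the rack. Bed contact is expected at TCP z of about 40, so I lower slowly while watching the force.

```bash
python3 -m handwheel '[{"dp":[0,0,-0.015],"twist":0,"gripper":0},{"dp":[0,0,-0.03],"twist":0,"gripper":0},{"dp":[0,0,-0.04],"twist":0,"gripper":0},{"dp":[0,0,-0.046],"twist":0,"gripper":0},{"dp":[0,0,-0.049],"twist":0,"gripper":0},{"dp":[0,0,-0.051],"twist":0,"gripper":0},{"dp":[0,0,-0.052],"twist":0,"gripper":0},{"dp":[0,0,-0.052],"twist":0,"gripper":0}]'
python3 -m handwheel '[{"dp":[0,0,-0.0005],"twist":0,"gripper":0},{"dp":[0,0,-0.001],"twist":0,"gripper":0},{"dp":[0,0,-0.0015],"twist":0,"gripper":0},{"dp":[0,0,-0.002],"twist":0,"gripper":0},{"dp":[0,0,-0.002],"twist":0,"gripper":0}]'
```

```text
time_s: 13.5
tool_pos: [390.9, -287.1, 42.6]
tool_rot: [[-0.084, 0.996, 0.0], [0.996, 0.084, -0.0], [-0.0, 0.0, -1.0]]
force: [-0.1, -0.6, -2.8]
grip_width: 13.2
time_s: 14.12
tool_pos: [390.8, -287.0, 40.4]
tool_rot: [[-0.084, 0.996, -0.0], [0.996, 0.084, 0.0], [0.0, -0.0, -1.0]]
force: [-0.3, -0.3, -2.5]
grip_width: 12.7
```

```bash
python3 -m handwheel '[{"dp":[0,0,-0.0005],"twist":0,"gripper":0},{"dp":[0,0,-0.001],"twist":0,"gripper":0},{"dp":[0,0,-0.001],"twist":0,"gripper":0}]'
python3 -m handwheel '[{"dp":[0,0,-0.0005],"twist":0,"gripper":0},{"dp":[0,0,-0.001],"twist":0,"gripper":0},{"dp":[0,0,-0.001],"twist":0,"gripper":0}]'
```

```text
time_s: 14.5
tool_pos: [390.8, -287.1, 39.6]
tool_rot: [[-0.084, 0.996, 0.0], [0.996, 0.084, -0.0], [-0.0, 0.0, -1.0]]
force: [-1.5, 1.6, 3.0]
grip_width: 12.7
time_s: 14.88
tool_pos: [390.9, -287.1, 39.6]
tool_rot: [[-0.085, 0.996, 0.0], [0.996, 0.085, -0.0], [-0.0, 0.0, -1.0]]
force: [-7.3, 6.1, 18.0]
grip_width: 12.6
```

The lid touched the bed at z = 39.6, as expected. I'll ease off 1 mm, open the fingers, rise and back away.

```bash
python3 -m handwheel '[{"dp":[0,0,0.001],"twist":0,"gripper":0},{"dp":[0,0,0.001],"twist":0,"gripper":0},{"dp":[0,0,0.001],"twist":0,"gripper":0.2},{"dp":[0,0,0.001],"twist":0,"gripper":0.4},{"dp":[0,0,0.001],"twist":0,"gripper":0.5},{"dp":[0,0,0.001],"twist":0,"gripper":0.5},{"dp":[0,0,0.001],"twist":0,"gripper":0.5}]'
python3 -m handwheel '[{"dp":[0,0,0.01],"twist":0,"gripper":0.5},{"dp":[0,0,0.04],"twist":0,"gripper":0.5},{"dp":[0,0,0.08],"twist":0,"gripper":0.5},{"dp":[0,0,0.12],"twist":0,"gripper":0.5},{"dp":[0,0,0.16],"twist":0,"gripper":0.5},{"dp":[0,0.03,0.18],"twist":0,"gripper":0.5},{"dp":[0.005,0.07,0.18],"twist":0,"gripper":0.5},{"dp":[0.01,0.12,0.18],"twist":0,"gripper":0.5}]'
python3 -m handwheel '[{"dp":[0.01,0.05,0],"twist":0,"gripper":0.5},{"dp":[0.02,0.1,0],"twist":0,"gripper":0.5},{"dp":[0.03,0.15,0],"twist":0,"gripper":0.5},{"dp":[0.03,0.2,0],"twist":0,"gripper":0.5},{"dp":[0.03,0.25,0],"twist":0,"gripper":0.5},{"dp":[0.03,0.27,0],"twist":0,"gripper":0.5},{"dp":[0.03,0.27,0],"twist":0,"gripper":0.5},{"dp":[0.03,0.27,0],"twist":0,"gripper":0.5}]'
python3 - <<'E'
from h import *
c=save('scene','scene7');t=save('top','top7')
a=cv2.resize(c['pixels'][110:240,310:440,::-1],(400,400),interpolation=cv2.INTER_CUBIC)
b=cv2.resize(t['pixels'][150:280,350:480,::-1],(400,400),interpolation=cv2.INTER_CUBIC)
cv2.imwrite('pics/s7.png',np.hstack([a,b]))
E
```

```text
time_s: 15.75
tool_pos: [390.8, -287.1, 39.4]
tool_rot: [[-0.084, 0.996, -0.0], [0.996, 0.084, 0.0], [0.0, -0.0, -1.0]]
force: [-0.5, 0.4, 0.9]
grip_width: 47.3
time_s: 16.75
tool_pos: [400.7, -166.1, 220.3]
tool_rot: [[-0.083, 0.997, 0.001], [0.997, 0.083, -0.001], [-0.001, 0.001, -1.0]]
force: [1.0, 0.3, -0.2]
grip_width: 46.8
time_s: 17.75
tool_pos: [430.8, 102.3, 219.7]
tool_rot: [[-0.084, 0.996, 0.0], [0.996, 0.084, -0.0], [-0.0, 0.0, -1.0]]
force: [0.8, -0.2, -1.3]
grip_width: 46.6
```

View pics/s7.png

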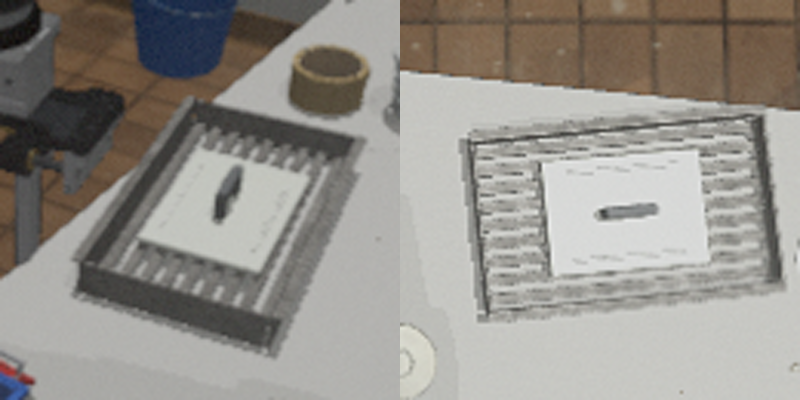

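View pics/scene7.png

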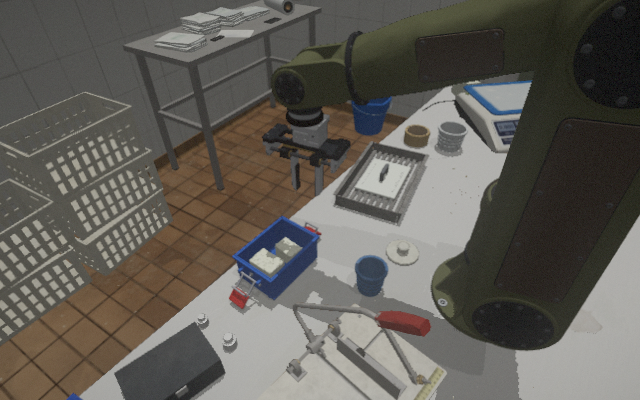

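View pics/top7.png

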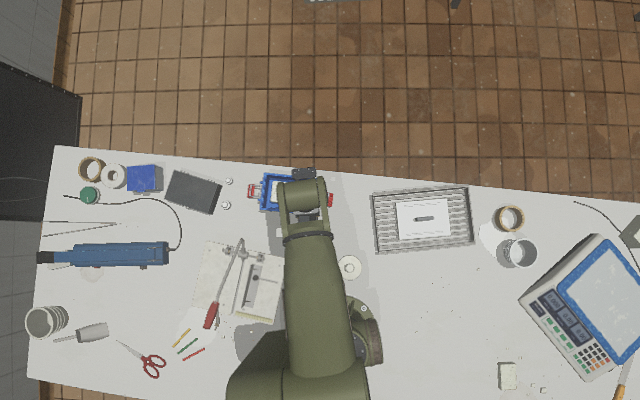

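The lid lies flat inside the rack rim, handle up, at about (423,218) in the top view and parallel to the rack. Both clips are open and the weights are still at (228,181) and (226,205). The arm is clear of everything.

```bash
python3 -c "
from rig import finish_job
print(finish_job())"
```

```text
the job is handed in; nothing more can be done
None
```

The job is done and handed in at about 18 s of the 58 s allowed. I pushed both red clips outward with the closed fingers, starting with the left one. I then lifted the lid by its handle and set it down in the steel rack.

- **Lid:** In the last pictures it lies flat inside the rack rim, handle up, lengthways and parallel to the rack. It touched the bed at a TCP height of 39.6 mm, against an expected 39.5–40 mm.
- **Clips and weights:** Both clips hang fully open. The two weights show at the same pixels as at the start.
- **Arm:** It is clear of everything, with the tool at about 220 mm.
- **Forces:** While feeling for contact, one last small step took the wrist reading up to about 20 N. I eased off before opening the fingers.
- **Checks that disagreed:** Some rack corners differed between the two camera views by 5–10 mm. That is well inside the lid's clearance of 30 mm in x and 74 mm in y. No check failed.

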